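Weigh a wood-drying sample on the beam balance

TASK

See how far the timber has dried: hang the pale wood sample with the red-sealed ends by its wire loop on the hook of the beam balance, then slide the brass poise along the beam by its knob until the red pointer comes to rest inside the green band, and let go. The beam's bearings are delicate, so never load the beam, hook or poise with more than about 20 N (pinching counts, both fingers together), do not tip or drop the sample, and leave the tea glass and the wax tin where they are.

Things in the scene. Friction and masses are not known exactly. Their poses are not given: they have to be found in the camera images.
- stand: Grey stand of the balance, fixed to the bench: foot 104 x 144 x 22 mm, pillar to 188 mm. Origin: centre of the foot's underside. z up; the level beam runs along its y at 175 mm height (x = 0): hook at y = -100 mm, poise on the +y side, index plate (78 mm high, top 214 mm) at y = +252 mm. A thin arm runs along +y 118 mm up, under the beam.
- beam: Pivoted aluminium beam, 6 mm wide, 12 mm high; origin at its pivot, axes as the stand's when level. Tips freely about x, at most 0.12 rad either way to its stops; a magnet damps it and it rests about 1.5 s after a change. A plain steel counterweight (33 mm dia) is fixed at y = -66 to -36 mm. With no load it levels with the poise 60 mm from the pivot. Forcing it with over 20 N fails.
- pointer (a point): Tip of the red pointer at the beam's end, 250 mm from the pivot on the beam's centre line. Near balance it rises about 3 mm for each 1 mm that the poise stands too near the pivot (and sinks if too far); it reaches the stops 30 mm above or below the index.
- index (a point): Middle of the green band (14 mm high) on the white index plate, at the height of the pointer when the beam is level. Fixed to the stand, axes as the stand's.
- hook (a point): Seat of the steel wire hook at the beam's end: centre of the 5 mm wire at the bottom of its V, 100 mm from the pivot. From the seat the wire rises outward (away from the pivot, along -y of the stand) to a tip 13 mm out and 19 mm up, and inward to the beam 14 mm in. Seat moves 12 mm up or down from level as the beam tips; it starts up.
- poise_knob (a point): Middle of the dark upright knob (15 mm dia, from 14 to 46 mm above the beam's centre line; this point 32 mm above it) on the brass poise, 150 g, a drum of 32 mm dia, 28 mm long, that slides on the beam from 60 to 198 mm from the pivot. It stays where it is left: about 2.5 N of drag. The wanted place depends on the sample's unknown weight; it starts too near the pivot.
- sample_tag (a point): Centre of the dark wooden tag on top of the sample's wire loop, 123 mm above the sample's underside, 21 mm above sample_eye: 22 mm along the sample's x, 10 mm along y, 30 mm along z; hold the sample here. Axes are the sample's. Sample: pale block 48 x 48 x 58 mm, standing on the bench, red ends facing its +y and -y; 80 to 200 g.
- sample_eye (a point): Centre of the top bar of the sample's wire loop (4 mm wire), which hangs on the hook, 102 mm above the sample's underside. The loop lies in the sample's xz plane, so the hook passes through it along the sample's y: opening 30 mm along x and 42 mm high, the block's top 44 mm below this point. Hung, this point is 5 mm above the hook point.
- tea_glass: Tumbler with some tea, 85 mm dia, 90 mm high, loose, at the front right; origin at the centre of its underside. Leave alone.
- wax_tin: Low open tin of wax, 61 mm dia, 18 mm high, loose, at the back left; origin at the centre of its underside. Leave alone.
Things that resemble listed ones, but are neither listed nor needed, are in the scene too. What is meant by the part that bears sample_tag is not blue or orange, and is the larger of those in its own colour.

How it is judged:
On the way:
1. the sample's loop is on the hook (distance between sample_eye and hook below 0.012 m), for 0.3 s.
At the end, for the whole second after the job is handed in: The sample hangs upright by its loop on the hook, and the beam is at rest with the pointer within 8 mm of the index line (inside the green band) (z of pointer in the frame of index between -0.008 and 0.008 m and distance between sample_eye and hook below 0.012 m and angle between sample_eye's own z axis and vertical below 0.2 rad and angular speed of beam below 0.1 rad/s); the robot touches nothing.
It fails at once if the beam, its hook or the poise is pushed, pinched or loaded with more than 20 N in all (contact force between beam and anything else above 20 N).
It fails at once if the sample is tipped over or dropped (angle between sample_tag's own z axis and vertical above 0.7 rad).
It fails at once if the tea glass or the wax tin is moved (distance of any of tea_glass, wax_tin from where it was at the start of the episode above 0.02 m).
It also fails if it takes over 72 s, if anything falls off the work surface, if the arm or the gripper's body presses on something with over 40 N, if the wrist force passes 120 N, or if a joint passes its speed limit or range.

ROBOT

A 7-joint arm with a two-finger parallel gripper is mounted at the origin on a cart in front of the work surface, level with it; the furniture and walls round the work are solid. World frame = base frame: x ahead of the robot, y to its left, z up, the work surface at z = 0. Lengths are in m, angles in rad, forces in N, time in s.
With the tool pointing down it reaches from about 0.4 to 0.85 m from the base axis. Payload 10.4 kg.
Tool frame: the origin (TCP) lies at the very end of the fingers, on their centre line; the grasp point (between the pads) lies 19 mm behind it (bot.grasp_offset is the z of the grasp point in the tool frame, in m); z points along the fingers, y is the line along which they close (so a half turn about z gives the same grasp; the last joint's range is limited). The gripper opens to 87 mm and grips with 3 to 60 N. Pads are 19 mm wide; open, the fingers measure 117 mm over their backs; the gripper's body (75 mm by 190 mm) begins 51 mm behind the grasp point.
Start: joints at [-1.214, 0.332, -0.065, 1.46, 0.022, 1.35, -0.088], TCP at [0.232, 0.58, 0.223] pointing down, gripper open.
Joint ranges: [-2.6, 2.6], [-0.5, 2.12], [-1.47, 1.34], [0.16, 2.42], [-1.27, 4.41], [0.06, 2.06], [-2.6, 2.6]. Speed limits (rad/s): [2.22, 2.22, 2.79, 2.79, 3.14, 3.14, 3.14].

INTERFACE

Orientations are given as a unit quaternion [x, y, z, w].
In Python, from plant import read_state, viewer, close_job, bot gives the robot as it stands.
- The arm moves only by the shell command python3 -m pendant 'ROWS'. ROWS is JSON, a list of rows, each a list of 7 numbers: the shift along the tool's x, y, z in cm, then the turn, a rotation vector about the tool's x, y, z in rad, then the finger opening in cm, from 0 to 8.7. A call has 1 to 10 rows; each row shifts and turns the commanded pose from where the row before left it, along the tool's axes as they then stand; what a row does not reach is not made up. A row lasts 1/8 s, in which the tool goes at most 62.5 mm and 10.7 degrees, less where a joint would pass 70% of its speed; a pose out of reach is approached as far as the arm can. A call is refused whole if a number of a shift passes 6.25 or a number of a turn 0.188, either way. A call with a gripper value outside its range is refused whole. The fingers move at their own pace and stop on an object; the grip force is fixed at half the most. Time passes only in rows, so rows that do not move let the fingers close. It gives the time, the measured TCP pose, the force, the opening and the grip force at its end, in the units of the state.
- read_state(): the state, without advancing time (a new reading comes with each control period).
- viewer.get_image(name): name is "scene" or "top" or "wrist"; returns (picture, depth): 420x560x3 uint8, red, green, blue; 420x560 float32, m along the optical axis (not along the pixel's ray), 0 where there is no reading.
- viewer.calibration(name): a dict with "fx", "fy", "cx", "cy" (pixels), "view" (4x4, takes a point from world to camera coordinates). Camera axes: x right, y up, looking along -z (the intrinsics and any distortion apply to the point x, -y, -z); pixel columns grow to the right and rows downward; lengths in m; the calibration is good to about 2 mm. A picture is of the moment at which its call begins: read the wrist's pose just before it. calibration takes no time and is no camera call; for the wrist camera it gives the pose at the moment of the call.
- close_job(): hands the job in; it is judged then, once.
The state is a dict: "time_s": time; "q": joint angles; "joint_vel": joint speeds; "tau": joint torques, N m; "eef_pos": TCP position; "tcp_rot": TCP orientation; "wrist_force": force on the tool from outside, world axes, zero at the start; "torque": the same for the moment, N m; "width": finger opening in m; "gripper_force": force on a finger pad.
Only numpy, scipy, OpenCV 4.12 (cv2) and the standard library are available. Lean on these libraries where they do the work, as an engineer would, in place of code of your own. Each camera call takes 0.05 s, during which the arm holds its last target. There are 200 camera calls.

## Working session

There is one attempt and no reset: what is moved stays moved. The work goes in short steps, Python scripts to look and compute and a shell command to move; the robot and the scene stay as the last step left them, time stands still between calls to the robot, and variables do not carry over. Pictures are saved under pics/ and viewed, at most 13 in all, crops included, and the job is handed in when it is done.

```bash
ls; mkdir -p pics; cat > h.py <<'E'
import numpy as np, cv2
from plant import read_state, viewer, close_job, bot
from scipy.spatial.transform import Rotation as R
def cap(n):
    c=viewer.calibration(n); p,d=viewer.get_image(n); return p,d,c
def pts(d,c):
    v,u=np.mgrid[0:d.shape[0],0:d.shape[1]]
    P=np.stack([(u-c['cx'])/c['fx']*d,-(v-c['cy'])/c['fy']*d,-d,np.ones_like(d)],-1)
    return (P@np.linalg.inv(np.array(c['view'])).T)[...,:3]
def save(n,p): cv2.imwrite('pics/'+n+'.png',p[...,::-1])
def tool(): 
    s=read_state(); return np.array(s['eef_pos']),R.from_quat(s['tcp_rot'])
E
python3 - <<'E'
from h import *
for n in('scene','top'):
    p,d,c=cap(n); save(n,p); np.savez(n+'.npz',p=p,d=d,**{k:np.array(v) for k,v in c.items() if k in('fx','fy','cx','cy','view')}); print(c.keys(),(d>0).mean())
s=read_state(); print(s['time_s'],s['eef_pos'],R.from_quat(s['tcp_rot']).as_matrix().round(3))
E
```

```text
pics
dict_keys(['fx', 'fy', 'cx', 'cy', 'view']) 0.9959438775510204
dict_keys(['fx', 'fy', 'cx', 'cy', 'view']) 0.9959523809523809
0.1 [0.23158341 0.58014468 0.22183381] [[-0.929  0.371 -0.   ]
 [ 0.371  0.929 -0.001]
 [-0.    -0.001 -1.   ]]
```

View pics/scene.png

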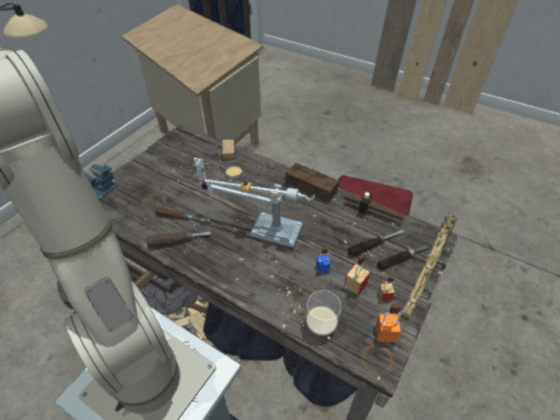

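View pics/top.png

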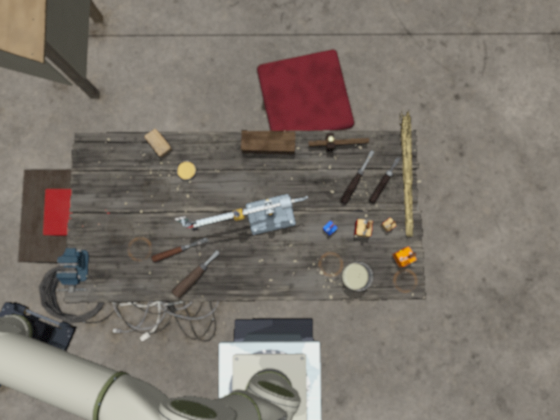

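The scene view shows four candidates: blue block (323,263), larger pale block with red ends (357,277), small pale block (387,290) and orange block (388,327). I choose the larger pale one and check it in a crop. In the top view it is at (363,228). The beam runs from its hook at about (305,200) to the index plate at about (185,222), with the knob near (240,212).

```bash
python3 - <<'E'
from h import *
def ld(n):
    z=np.load(n+'.npz'); return z['p'],z['d'],{k:z[k] for k in('fx','fy','cx','cy','view')}
p,d,c=ld('scene');q,e,f=ld('top')
a=cv2.resize(p[235:335,290:415],(500,400),interpolation=cv2.INTER_CUBIC)
b=cv2.resize(p[150:250,185:325],(560,400),interpolation=cv2.INTER_CUBIC)
save('crop1',np.vstack([np.pad(a,((0,0),(0,60),(0,0))),b])[:,:560][:800] if 0 else cv2.resize(np.hstack([a,b]),(796,300)))
P=pts(d,c);Q=pts(e,f)
def comp(X,img,m,name):
    n,l,s,ce=cv2.connectedComponentsWithStats(m.astype(np.uint8))
    for i in range(1,n):
        if s[i,4]>8:
            Y=X[l==i]; print(name,ce[i].round(),s[i,4],'med',np.median(Y,0).round(3),'min',Y.min(0).round(3),'max',Y.max(0).round(3))
box=lambda X,z0,z1:(X[...,0]>.3)&(X[...,0]<.95)&(X[...,1]>-.75)&(X[...,1]<.7)&(X[...,2]>z0)&(X[...,2]<z1)
comp(Q,q,box(Q,.045,.3),'top>.045')
comp(P,p,box(P,.045,.3),'scene>.045')
comp(Q,q,box(Q,.155,.3),'top>.155')
comp(P,p,box(P,.155,.3),'scene>.155')
for n,X,img in(('t',Q,q),('s',P,p)):
    h=cv2.cvtColor(img,cv2.COLOR_RGB2HSV)
    comp(X,img,box(X,.1,.3)&(h[...,1]>110)&(h[...,2]>90),n+' sat')
E
```

```text
top>.045 [267. 141.] 923 med [0.794 0.001 0.049] min [ 0.758 -0.087  0.045] max [0.831 0.086 0.06 ]
top>.045 [330. 140.] 120 med [ 0.789 -0.202  0.056] min [ 0.766 -0.214  0.046] max [ 0.819 -0.19   0.079]
top>.045 [240. 213.] 856 med [0.541 0.073 0.171] min [ 0.493 -0.116  0.045] max [0.585 0.257 0.217]
top>.045 [363. 228.] 234 med [ 0.505 -0.3    0.058] min [ 0.483 -0.328  0.046] max [ 0.532 -0.277  0.144]
top>.045 [391. 223.] 18 med [ 0.517 -0.385  0.085] min [ 0.512 -0.393  0.046] max [ 0.524 -0.378  0.098]
top>.045 [330. 226.] 16 med [ 0.509 -0.196  0.09 ] min [ 0.501 -0.206  0.046] max [ 0.518 -0.188  0.096]
top>.045 [405. 257.] 258 med [ 0.413 -0.427  0.059] min [ 0.385 -0.461  0.045] max [ 0.445 -0.401  0.142]
top>.045 [ 69. 269.] 743 med [0.391 0.608 0.076] min [0.314 0.578 0.045] max [0.45  0.651 0.1  ]
top>.045 [358. 276.] 176 med [ 0.355 -0.29   0.08 ] min [ 0.313 -0.317  0.045] max [ 0.396 -0.233  0.095]
scene>.045 [249. 191.] 1494 med [0.54  0.071 0.159] min [ 0.493 -0.116  0.045] max [0.582 0.261 0.217]
scene>.045 [312. 177.] 678 med [ 0.792 -0.003  0.049] min [ 0.756 
[... 1175 characters left out ...]
.211]
t sat [239. 216.] 59 med [0.529 0.077 0.175] min [0.521 0.068 0.159] max [0.554 0.094 0.184]
t sat [368. 225.] 18 med [ 0.506 -0.303  0.138] min [ 0.5   -0.306  0.126] max [ 0.515 -0.298  0.144]
t sat [411. 256.] 28 med [ 0.413 -0.426  0.137] min [ 0.407 -0.437  0.11 ] max [ 0.422 -0.421  0.142]
s sat [246. 187.] 62 med [0.528 0.079 0.174] min [0.519 0.068 0.161] max [0.545 0.096 0.182]
s sat [362. 256.] 10 med [ 0.505 -0.302  0.138] min [ 0.499 -0.305  0.137] max [ 0.51  -0.3    0.141]
s sat [396. 306.] 18 med [ 0.413 -0.43   0.137] min [ 0.407 -0.437  0.134] max [ 0.418 -0.424  0.142]
s sat [394. 314.] 9 med [ 0.413 -0.432  0.102] min [ 0.407 -0.439  0.1  ] max [ 0.418 -0.426  0.112]
```

View pics/crop1.png

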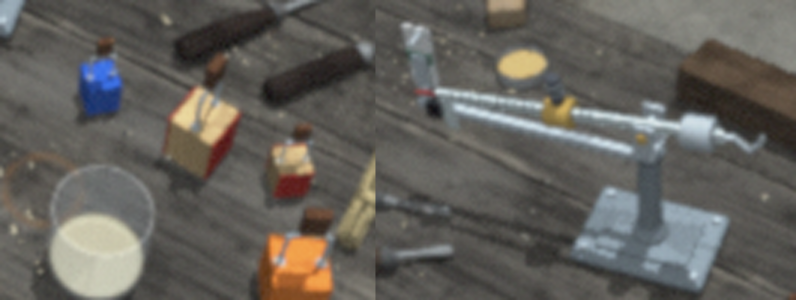

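The crop confirms it: larger pale block, red ends, dark tag on top, standing upright and clear of the others. Next I compute yaws.

```bash
python3 - <<'E'
from h import *
def ld(n):
    z=np.load(n+'.npz'); return z['p'],z['d'],{k:z[k] for k in('fx','fy','cx','cy','view')}
for n in('scene','top'):
    p,d,c=ld(n); X=pts(d,c); h=cv2.cvtColor(p,cv2.COLOR_RGB2HSV)
    near=(abs(X[...,0]-.506)<.05)&(abs(X[...,1]+.302)<.05)
    m=near&(X[...,2]>.052)&(X[...,2]<.064)
    r=cv2.minAreaRect((X[m][:,:2]*1000).astype(np.float32)); print(n,'block',r,m.sum())
    m=near&(X[...,2]>.115); r=cv2.minAreaRect((X[m][:,:2]*1000).astype(np.float32)); print('tag',r,m.sum(),X[m][:,2].max())
    # red pixels
    m=near&(X[...,2]>.01)&(X[...,2]<.064)&((h[...,0]<6)|(h[...,0]>172))&(h[...,1]>120); print('red',np.c_[X[m][::6]].round(3).tolist()[:12])
    g=lambda z0,z1,y0,y1:(X[...,2]>z0)&(X[...,2]<z1)&(X[...,0]>.48)&(X[...,0]<.6)&(X[...,1]>y0)&(X[...,1]<y1)
    # beam line between counterweight and index
    m=g(.16,.19,.1,.2); Y=X[m]; k=np.polyfit(Y[:,1],Y[:,0],1); kz=np.polyfit(Y[:,1],Y[:,2],1); print('beam x=',k,'z=',kz,np.arctan(-k[0]))
    m=g(.195,.23,.04,.15); print('knob',X[m].mean(0),X[m].min(0),X[m].max(0),m.sum())
    m=g(.14,.22,-.13,-.085); Y=X[m]; print('hook',Y[np.argsort(Y[:,1])][::5].round(3).tolist())
    m=g(.012,.03,-.1,.1)&(X[...,0]>.4); r=cv2.minAreaRect((X[(X[...,2]>.017)&(X[...,2]<.027)&(abs(X[...,1])<.12)&(X[...,0]>.46)&(X[...,0]<.62)][:,:2]*1000).astype(np.float32)); print('foot',r)
    m=(h[...,0]<6)|(h[...,0]>174); m&=(h[...,1]>130)&g(.1,.25,.2,.27); print('ptr',X[m].mean(0) if m.any() else 0,m.sum())
    m=(abs(h[...,0].astype(int)-60)<20)&(h[...,1]>70)&g(.1,.25,.2,.27); print('green',X[m].mean(0) if m.any() else 0,m.sum())
E
```

```text
scene block ((505.6031799316406, -302.20819091796875), (47.990055084228516, 50.68450164794922), 82.4878158569336) 260
tag ((506.76123046875, -302.790771484375), (10.035238265991211, 24.11008644104004), 81.07019805908203) 59 0.14107610611933785
red [[0.522, -0.329, 0.054], [0.516, -0.328, 0.042], [0.513, -0.327, 0.036], [0.509, -0.327, 0.031], [0.485, -0.322, 0.048], [0.492, -0.324, 0.036], [0.481, -0.323, 0.04], [0.498, -0.325, 0.013]]
beam x= [-0.21501153  0.5533413 ] z= [-0.08051719  0.17418106] 0.21178718197715976
knob [0.53352088 0.0865596  0.20457877] [0.52759591 0.07948987 0.19508653] [0.54090615 0.09724817 0.21094009] 34
hook [[0.581, -0.116, 0.195], [0.58, -0.111, 0.182], [0.575, -0.108, 0.18], [0.578, -0.1, 0.178], [0.575, -0.095, 0.186], [0.576, -0.088, 0.189]]
foot ((554.4497680664062, -7.2611541748046875), (100.02020263671875, 138.44798278808594), 11.995773315429688)
ptr 0 0
green 0 0
top block ((507.59954833984375, -303.0924072265625), (48.394500732421875, 48.03093719482422), 87.01227569580078) 173
tag ((506.7558288574219, -302.7454528808594), (10.777642250061035, 20.875019073486328), 79.0888442993164) 32 0.1440093271169971
red [[0.526, -0.282, 0.044], [0.509, -0.28, 0.028]]
beam x= [-0.22946706  0.5561152 ] z= [-0.06991805  0.17297185] 0.22556216222788208
knob [0.53527385 0.08648594 0.20750122] [0.52852922 0.07985988 0.19832981] [0.54218017 0.09370632 0.21658329] 25
hook [[0.58, -0.116, 0.194], [0.582, -0.11, 0.185], [0.578, -0.102, 0.175], [0.577, -0.096, 0.183], [0.576, -0.087, 0.187]]
foot ((556.6537475585938, -6.0974884033203125), (100.13846588134766, 141.89524841308594), 12.611673355102539)
ptr 0 0
green 0 0
```

```bash
python3 -m pendant '[[0,0,-6,0,0,0,8.7],[0,0,-6,0,0,0,8.7],[0,-6,0,0,0,0.15,8.7],[-3,-5,0,0,0,0.18,8.7],[-3,-5,0,0,0,0.18,8.7]]'
```

```text
time_s: 0.72
eef_pos: [0.2004, 0.407, 0.3421]
tcp_rot: [0.433, 0.901, -0.0, 0.0]
wrist_force: [0.2, -0.4, 0.6]
width: 0.087
gripper_force: 0.0
```

```bash
python3 -m pendant '[[-6,0.5,0,0,0,0,8.7],[-6,0.5,0,0,0,0,8.7],[-6,0.5,0,0,0,0,8.7],[-6,0.5,0,0,0,0,8.7],[-6,0.5,0,0,0,0,8.7],[-6,0.5,0,0,0,0,8.7],[0,0,0,0,0,0.18,8.7],[0,0,0,0,0,0.18,8.7],[0,0,0,0,0,0.18,8.7],[0,0,0,0,0,0.18,8.7]]'
cat > go.py <<'E'
import sys; from h import *
# go.py x y z az_of_tool_y(deg): remaining shift in current tool axes (cm) and turn about tool z
t=np.array(list(map(float,sys.argv[1:4]))); p,r=tool(); M=r.as_matrix()
print('shift cm',(M.T@(t-p)*100).round(2),'turn',((np.degrees(np.arctan2(M[1,1],M[0,1]))-float(sys.argv[4])+180)%360-180)*np.pi/180, 'tilt',M[:,2].round(3))
E
python3 go.py 0.507 -0.3025 0.3 -8.5
```

```text
time_s: 1.98
eef_pos: [0.45, 0.1481, 0.3422]
tcp_rot: [0.723, 0.691, -0.0, -0.0]
wrist_force: [-0.6, 0.5, -0.1]
width: 0.0871
gripper_force: 0.0
shift cm [-44.75   7.72   4.23] turn 0.10334270743903701 tilt [-0.001 -0.    -1.   ]
```

```bash
python3 -m pendant '[[-5.6,1,0.5,0,0,0,8.7],[-5.6,1,0.5,0,0,0,8.7],[-5.6,1,0.5,0,0,0,8.7],[-5.6,1,0.5,0,0,0,8.7],[-5.6,1,0.5,0,0,0,8.7],[-5.6,0.9,0.5,0,0,0,8.7],[-5.6,0.9,0.5,0,0,0,8.7],[-5.6,0.9,0.7,0,0,0,8.7],[0,0,0,0,0,0.1,8.7],[0,0,0,0,0,0,8.7]]'
python3 - <<'E'
from h import *
p,d,c=cap('wrist'); save('w1',p); X=pts(d,c)
near=(abs(X[...,0]-.506)<.06)&(abs(X[...,1]+.302)<.06)
for a,b in((.052,.064),(.115,.15)):
    m=near&(X[...,2]>a)&(X[...,2]<b)
    if m.any(): print(cv2.minAreaRect((X[m][:,:2]*1000).astype(np.float32)),m.sum(),np.median(X[m],0))
E
python3 go.py 0.507 -0.3025 0.112 -8.5
```

```text
time_s: 3.22
eef_pos: [0.5094, -0.3029, 0.2999]
tcp_rot: [0.755, 0.656, -0.001, -0.0]
wrist_force: [-0.1, 0.2, -0.3]
width: 0.0869
gripper_force: 0.0
((508.26922607421875, -303.650390625), (48.60734176635742, 47.26482391357422), 82.75081634521484) 1419 [ 0.50984764 -0.29636947  0.05783102]
((508.4400939941406, -303.4366149902344), (10.568264961242676, 21.490859985351562), 81.06461334228516) 385 [ 0.50872661 -0.30097714  0.13707596]
shift cm [-0.09 -0.25 18.82] turn 0.011712837297790853 tilt [-0.001  0.    -1.   ]
```

View pics/w1.png

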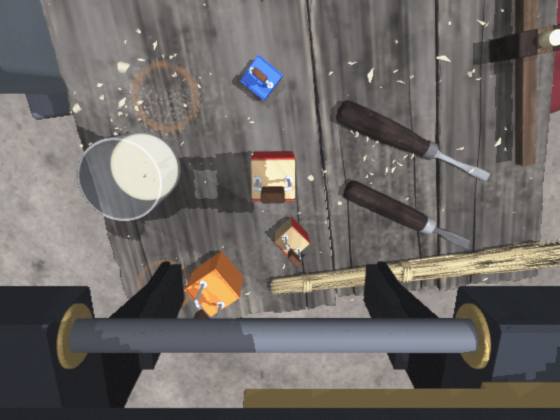

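The wrist view has the pale block at (273,177) and its tag at (272,195), directly ahead of the tool and aligned. Measured tag is (0.508, -0.303), so I descend and grip.

```bash
python3 -m pendant '[[0,-0.1,5,0,0,0.01,5],[0,0,5,0,0,0,5],[0,0,5,0,0,0,5],[0,0,2.5,0,0,0,5],[0,0,1.3,0,0,0,5],[0,0,0,0,0,0,1],[0,0,0,0,0,0,1],[0,0,0,0,0,0,1],[0,0,0,0,0,0,1],[0,0,0,0,0,0,1]]'
```

```text
time_s: 4.53
eef_pos: [0.509, -0.3026, 0.1132]
tcp_rot: [0.758, 0.653, 0.0, 0.0]
wrist_force: [-1.1, 1.1, 6.1]
width: 0.0217
gripper_force: 29.9
```

```bash
python3 -m pendant '[[0,0,-2,0,0,0,1],[0,0,-3,0,0,0,1],[0,0,-3.5,0,0,0,1],[0,0,-2,0,0,-0.09,1],[0,0,0,0,0,-0.09,1],[0,0,0,0,0,-0.09,1],[0,0,0,0,0,-0.09,1],[0,0,0,0,0,0,1]]'; python3 go.py 0.598 -0.202 0.218 12.4
```

```text
time_s: 5.52
eef_pos: [0.5087, -0.3026, 0.2185]
tcp_rot: [0.629, 0.777, 0.0, 0.0]
wrist_force: [0.9, -0.3, -1.2]
width: 0.0221
gripper_force: 29.9
shift cm [ 7.97 10.83  0.06] turn -0.0062432694879686924 tilt [ 0.001 -0.    -1.   ]
```

```bash
python3 -m pendant '[[1,2,0,0,0,0,1],[2,3,0,0,0,0,1],[2,3,0,0,0,0,1],[2,2,0,0,0,0,1],[1,0.8,0,0,0,-0.006,1],[0,0,0,0,0,0,1],[0,0,0,0,0,0,1],[0,0,0,0,0,0,1]]'; python3 - <<'E'
from h import *
s=read_state(); print(s['wrist_force'])
for n in('scene','top'):
    p,d,c=cap(n); X=pts(d,c); h=cv2.cvtColor(p,cv2.COLOR_RGB2HSV)
    g=(X[...,0]>.565)&(X[...,0]<.595)&(X[...,1]>-.13)&(X[...,1]<-.085)&(X[...,2]>.14)&(X[...,2]<.21); Y=X[g]; print(n,Y[np.argsort(Y[:,1])][::4].round(3).tolist())
    g=(abs(X[...,0]-.598)<.035)&(abs(X[...,1]+.202)<.035)&(X[...,2]>.155)&(X[...,2]<.173)
    print('blocktop',g.sum(),np.median(X[g],0) if g.any() else 0, cv2.minAreaRect((X[g][:,:2]*1000).astype(np.float32)) if g.any() else 0)
p,d,c=cap('wrist'); save('w2',p)
a,_,_=cap('scene'); save('s2',np.hstack([cv2.resize(a[130:280,220:400],(480,400)),cv2.resize(p,(310,400))]))
E
python3 go.py 0.577 -0.1042 0.218 12.4
```

```text
time_s: 6.52
eef_pos: [0.5969, -0.2028, 0.2178]
tcp_rot: [0.627, 0.779, 0.0, 0.0]
wrist_force: [0.3, 0.3, -0.8]
width: 0.0218
gripper_force: 29.9
[ 0.34470456  0.33946828 -0.80820252]
scene [[0.582, -0.116, 0.195], [0.582, -0.112, 0.196], [0.579, -0.109, 0.181], [0.577, -0.104, 0.176], [0.58, -0.099, 0.18], [0.576, -0.095, 0.181], [0.572, -0.09, 0.189]]
blocktop 241 [ 0.58978026 -0.20549595  0.16174829] ((594.5844116210938, -202.93411254882812), (52.19576644897461, 47.61787414550781), 12.71472454071045)
top [[0.581, -0.116, 0.192], [0.579, -0.11, 0.187], [0.578, -0.105, 0.176], [0.58, -0.099, 0.179], [0.576, -0.093, 0.185], [0.576, -0.087, 0.186]]
blocktop 0 0 0
shift cm [ 9.98  0.11 -0.04] turn -0.00023209776958596387 tilt [ 0.  0. -1.]
```

View pics/s2.png

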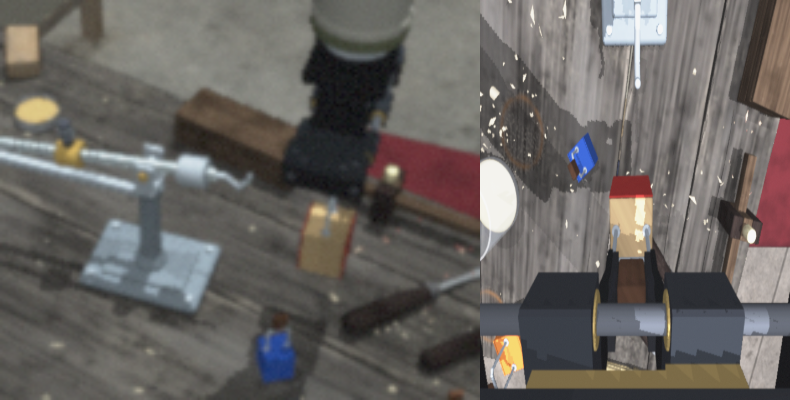

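The sample hangs straight in the grip at crop pixel (330,238). The hook tip at (248,180) lines up with the loop opening and is about 7 mm below the bar. Now the pass in along the beam.

```bash
python3 -m pendant '[[2,0,-0.2,0,0,0,1],[2,0,0,0,0,0,1],[1.5,0.1,0,0,0,0,1],[1.2,0,0,0,0,0,1],[1,0,0,0,0,0,1],[1,0,0,0,0,0,1],[0.7,0.1,0,0,0,0,1],[0.5,0,0,0,0,0,1],[0,0,0,0,0,0,1]]'; python3 go.py 0.578 -0.104 0.19 12.4
```

```text
time_s: 7.85
eef_pos: [0.5782, -0.1041, 0.2195]
tcp_rot: [0.626, 0.78, 0.0, -0.0]
wrist_force: [0.6, 0.5, -0.8]
width: 0.0217
gripper_force: 29.9
shift cm [ 0.01 -0.02  2.95] turn 0.0010203471720761277 tilt [ 0.  0. -1.]
```

```bash
python3 -m pendant '[[0,0,0.7,0,0,0,1],[0,0,0.7,0,0,0,1],[0,0,0.6,0,0,0,1],[0,0,0.4,0,0,0,1],[0,0,0.3,0,0,0,1],[0,0,0.2,0,0,0,1],[0,0,0.2,0,0,0,1],[0,0,0,0,0,0,1]]'; python3 - <<'E'
from h import *
p,d,c=cap('scene'); save('s3',cv2.resize(p[130:260,180:340],(790,600),interpolation=cv2.INTER_CUBIC))
E
```

```text
time_s: 8.85
eef_pos: [0.5782, -0.1043, 0.1885]
tcp_rot: [0.626, 0.78, 0.0, -0.0]
wrist_force: [0.4, 0.0, -0.6]
width: 0.0218
gripper_force: 29.9
```

View pics/s3.png

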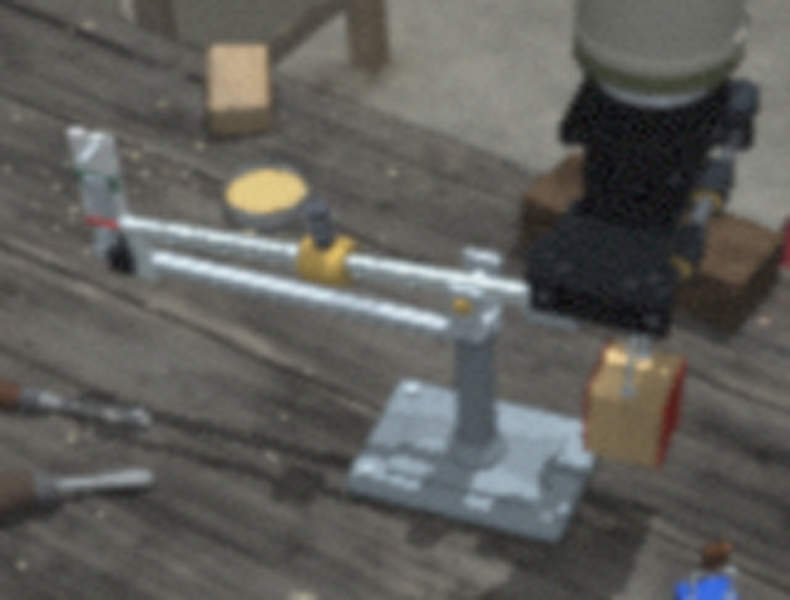

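The block hangs below the gripper with the hook inside the loop. The red pointer at crop (100,222) is still below the green band (~180). I keep lowering.

```bash
python3 -m pendant '[[0,0,0.2,0,0,0,1],[0,0,0.2,0,0,0,1],[0,0,0.2,0,0,0,1],[0,0,0.2,0,0,0,1],[0,0,0.2,0,0,0,1],[0,0,0.2,0,0,0,1],[0,0,0.2,0,0,0,1],[0,0,0,0,0,0,1]]'; python3 -m pendant '[[0,0,0.2,0,0,0,1],[0,0,0.2,0,0,0,1],[0,0,0.2,0,0,0,1],[0,0,0,0,0,0,1]]';
```

```text
time_s: 9.9
eef_pos: [0.5781, -0.104, 0.1743]
tcp_rot: [0.626, 0.78, 0.0, -0.0]
wrist_force: [-0.8, 1.8, -0.2]
width: 0.0217
gripper_force: 30.0
time_s: 10.4
eef_pos: [0.578, -0.1035, 0.1683]
tcp_rot: [0.626, 0.78, 0.0, -0.001]
wrist_force: [-1.7, 7.0, 0.8]
width: 0.0217
gripper_force: 30.0
```

Sideways force of 7 N shows the bar riding on the outer arm of the V, so I ease about 2 mm inward.

```bash
python3 -m pendant '[[0.1,0,0,0,0,0,1],[0.1,0,0,0,0,0,1],[0,0,0,0,0,0,1]]'
```

```text
time_s: 10.78
eef_pos: [0.5778, -0.1029, 0.1686]
tcp_rot: [0.627, 0.779, -0.0, 0.0]
wrist_force: [0.9, 1.9, -0.8]
width: 0.0216
gripper_force: 30.0
```

```bash
python3 -m pendant '[[0.05,0,0.1,0,0,0,1],[0.05,0,0.1,0,0,0,1],[0,0,0,0,0,0,1]]'; cat > ptr.py <<'E'
from h import *
# pointer/green/knob heights in the stand frame from both views; a=12.4 deg
a=np.radians(12.4); M=np.array([[np.cos(a),-np.sin(a),0],[np.sin(a),np.cos(a),0],[0,0,1]]); o=np.array([.5555,-.0065,0])
for n in('scene','top'):
    p,d,c=cap(n); X=(pts(d,c)-o)@M; h=cv2.cvtColor(p,cv2.COLOR_RGB2HSV).astype(int); r,g,b=[p[...,i].astype(int) for i in range(3)]
    reg=lambda y0,y1,z0,z1:(abs(X[...,0])<.025)&(X[...,1]>y0)&(X[...,1]<y1)&(X[...,2]>z0)&(X[...,2]<z1)
    q=reg(.22,.28,.13,.22); R_=q&(r-np.maximum(g,b)>25); G=q&(g-np.maximum(r,b)>4)
    bm=reg(.12,.23,.14,.22)&(abs(X[...,0])<.008); br=reg(.04,.2,.14,.2)&(r-b>50); kn=reg(.03,.2,.192,.24)&(p.max(-1)<110)
    f=lambda m:(X[m].mean(0).round(4).tolist(),int(m.sum())) if m.any() else None
    print(n,'red',f(R_),'green',f(G),'brass',f(br),'knob',f(kn))
    if n=='scene': save('ptr%.2f'%read_state()['time_s'],cv2.resize(p[130:260,180:340],(790,600),interpolation=cv2.INTER_CUBIC))
E
python3 ptr.py
```

```text
time_s: 11.15
eef_pos: [0.5779, -0.1016, 0.1669]
tcp_rot: [0.626, 0.779, 0.0, 0.0]
wrist_force: [0.4, 1.3, 4.7]
width: 0.0215
gripper_force: 29.9
scene red ([0.0097, 0.2461, 0.1968], 12) green ([0.021, 0.2656, 0.1777], 1) brass ([-0.0086, 0.0896, 0.1933], 58) knob ([-0.0023, 0.0871, 0.2216], 45)
top red ([0.0044, 0.2366, 0.1872], 4) green ([0.0194, 0.2624, 0.1793], 2) brass ([-0.0023, 0.0894, 0.1943], 52) knob ([-0.0057, 0.0859, 0.2224], 5)
```

The beam is at its stop (+4.7 N) with the pointer up. Back off 1 mm, open, and rise.

```bash
python3 -m pendant '[[0,0,-0.1,0,0,0,1],[0,0,0,0,0,0,3],[0,0,0,0,0,0,4.5],[0,0,0,0,0,0,4.5],[0,0,-1,0,0,0,4.5],[0,0,-2,0,0,0,4.5],[0,0,-4,0,0,0,4.5],[0,0,-5,0,0,0,4.5],[0,0,0,0,0,0,4.5]]'; python3 ptr.py; ls pics
```

```text
time_s: 12.38
eef_pos: [0.5791, -0.1023, 0.2919]
tcp_rot: [0.627, 0.779, 0.002, 0.003]
wrist_force: [0.2, 0.3, -1.0]
width: 0.0452
gripper_force: 0.0
scene red ([0.0051, 0.2433, 0.201], 9) green ([0.021, 0.2657, 0.1777], 1) brass ([-0.009, 0.0896, 0.1936], 56) knob ([-0.0025, 0.0872, 0.2212], 42)
top red ([0.0062, 0.2378, 0.1782], 5) green ([0.0194, 0.2502, 0.1813], 4) brass ([-0.0025, 0.0894, 0.194], 51) knob ([-0.0041, 0.085, 0.2311], 4)
crop1.png
ptr11.20.png
ptr12.43.png
s2.png
s3.png
scene.png
top.png
w1.png
w2.png
```

View pics/ptr12.43.png

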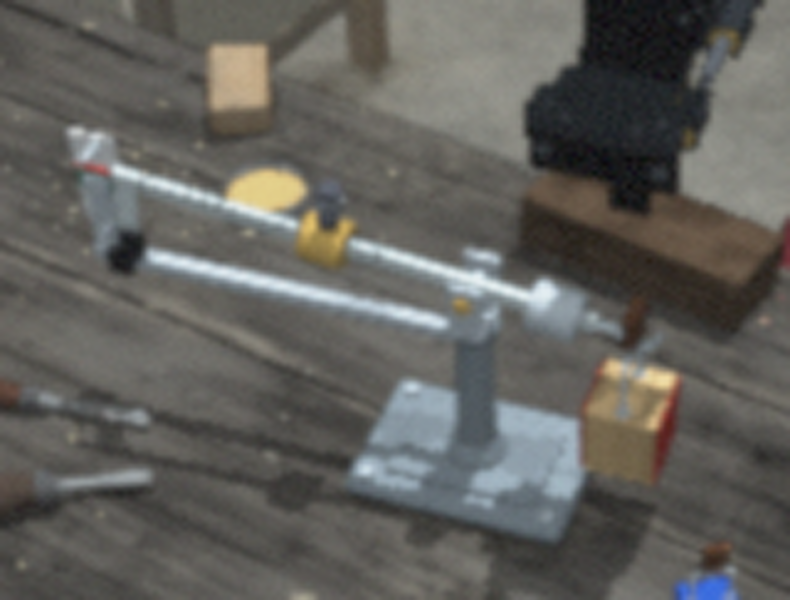

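The sample hangs upright on the hook (tag at (635,320), block at (630,415)) and the pointer is at the top stop (95,168). Next I turn the fingers along the beam and straddle the knob loosely, so nothing gets pinched.

```bash
python3 - <<'E'
from h import *
print(np.round(read_state()['q'],2))
E
python3 go.py 0.5365 0.0793 0.292 102.4; python3 go.py 0.5365 0.0793 0.292 -77.6
```

```text
[-0.57  0.27  0.82  1.5  -0.2   1.46  0.48]
shift cm [18.54 -0.12 -0.41] turn -1.5702347725984007 tilt [ 0.001  0.    -1.   ]
shift cm [18.54 -0.12 -0.41] turn 1.5713578809913928 tilt [ 0.001  0.    -1.   ]
```

```bash
python3 -m pendant '[[3,0,0,0,0,0,4.5],[5,0,0,0,0,0,4.5],[5,0,0,0,0,0,4.5],[4,-0.1,0,0,0,0,4.5],[1.5,0,0,0,0,0,4.5],[0,0,0,0,0,-0.18,4.5],[0,0,0,0,0,-0.18,4.5],[0,0,0,0,0,-0.18,4.5],[0,0,0,0,0,-0.18,4.5],[0,0,0,0,0,-0.18,4.5]]'
python3 -m pendant '[[0,0,0,0,0,-0.18,4.5],[0,0,0,0,0,-0.18,4.5],[0,0,0,0,0,-0.18,4.5],[0,0,0,0,0,-0.13,4.5],[0,0,0,0,0,0,4.5],[0,0,0,0,0,0,4.5]]'
python3 go.py 0.5368 0.0787 0.214 102.4
python3 - <<'E'
from h import *
p,d,c=cap('wrist'); save('w4',p); a=np.radians(12.4); M=np.array([[np.cos(a),-np.sin(a),0],[np.sin(a),np.cos(a),0],[0,0,1]]); o=np.array([.5555,-.0065,0])
X=(pts(d,c)-o)@M; 
m=(abs(X[...,0])<.02)&(abs(X[...,1]-.088)<.03)&(X[...,2]>.21)&(X[...,2]<.245); print(m.sum(), X[m].mean(0) if m.any() else 0)
E
```

```text
time_s: 13.72
eef_pos: [0.5366, 0.0778, 0.2867]
tcp_rot: [0.223, 0.975, -0.001, -0.001]
wrist_force: [0.7, 0.1, 0.2]
width: 0.0452
gripper_force: 0.0
time_s: 14.48
eef_pos: [0.5367, 0.0784, 0.2872]
tcp_rot: [-0.106, 0.994, -0.0, -0.0]
wrist_force: [-0.1, -0.2, 0.4]
width: 0.0448
gripper_force: 0.0
shift cm [-0.02  0.03  7.32] turn -0.003952698810746922 tilt [-0.001 -0.    -1.   ]
654 [2.05512622e-04 8.75353255e-02 2.27304266e-01]
```

View pics/w4.png

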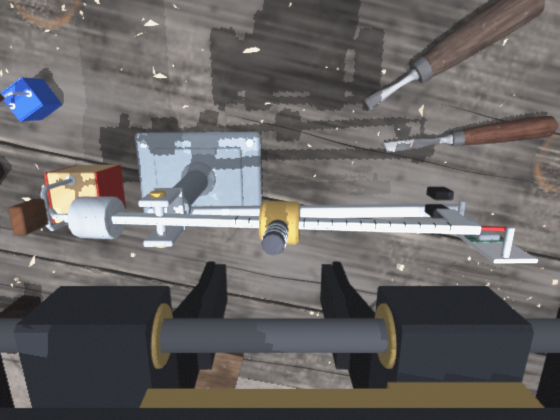

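The wrist view shows the knob at (275,240) centred between the fingers, the poise at (280,222), and the red pointer (490,229) near the plate. Measured knob position is 87.5 mm along the beam, as expected. I descend and push outward with the inner finger.

```bash
python3 -m pendant '[[0,0,3,0,0,0,4.5],[0,0,3,0,0,0,4.5],[0,0,1.2,0,0,0,4.5],[0,0.7,0,0,0,0,4.5],[0,0.5,0,0,0,0,4.5],[0,0.4,0,0,0,0,4.5],[0,0.4,0,0,0,0,4.5],[0,0.4,0,0,0,0,4.5],[0,0.4,0,0,0,0,4.5],[0,0,0,0,0,0,4.5]]'
python3 -m pendant '[[0,0.4,0,0,0,0,4.5],[0,0.4,0,0,0,0,4.5],[0,0.4,0,0,0,0,4.5],[0,0.2,0,0,0,0,4.5],[0,-0.4,0,0,0,0,4.5],[0,0,0,0,0,0,4.5],[0,0,0,0,0,0,4.5],[0,0,0,0,0,0,4.5],[0,0,0,0,0,0,4.5],[0,0,0,0,0,0,4.5]]'
python3 ptr.py
```

```text
time_s: 15.78
eef_pos: [0.5306, 0.1069, 0.2155]
tcp_rot: [-0.108, 0.994, 0.0, -0.0]
wrist_force: [0.0, 0.5, -0.1]
width: 0.0451
gripper_force: 0.3
time_s: 17.02
eef_pos: [0.5286, 0.1161, 0.2155]
tcp_rot: [-0.108, 0.994, 0.0, -0.0]
wrist_force: [-0.4, 0.5, -0.4]
width: 0.045
gripper_force: 0.0
scene red ([0.0055, 0.2435, 0.2006], 9) green ([0.0204, 0.2652, 0.1783], 1) brass ([-0.0116, 0.1164, 0.1949], 36) knob ([-0.0039, 0.1218, 0.2239], 130)
top red None green ([0.0193, 0.2632, 0.1689], 2) brass None knob None
```

```bash
python3 -m pendant '[[0,0.4,0,0,0,0,4.5],[0,0.4,0,0,0,0,4.5],[0,0.4,0,0,0,0,4.5],[0,0.4,0,0,0,0,4.5],[0,0.3,0,0,0,0,4.5],[0,-0.4,0,0,0,0,4.5],[0,0,0,0,0,0,4.5],[0,0,0,0,0,0,4.5],[0,0,0,0,0,0,4.5],[0,0,0,0,0,0,4.5]]'
python3 ptr.py
```

```text
time_s: 18.38
eef_pos: [0.5253, 0.1308, 0.2156]
tcp_rot: [-0.108, 0.994, 0.0, 0.0]
wrist_force: [0.1, 0.0, -0.3]
width: 0.0446
gripper_force: 0.0
scene red ([0.0024, 0.2448, 0.1588], 12) green ([0.0198, 0.2579, 0.1795], 3) brass ([-0.0074, 0.1326, 0.1766], 64) knob ([-0.0043, 0.1405, 0.2206], 107)
top red None green None brass None knob None
```

```bash
python3 -m pendant '[[0,0,0,0,0,0,4.5],[0,0,0,0,0,0,4.5],[0,0,0,0,0,0,4.5],[0,0,0,0,0,0,4.5],[0,0,0,0,0,0,4.5],[0,0,0,0,0,0,4.5],[0,0,0,0,0,0,4.5],[0,0,0,0,0,0,4.5]]'
python3 ptr.py; python3 - <<'E'
from h import *
p,d,c=cap('wrist'); save('w5',np.hstack([cv2.resize(p[150:300],(500,300)),cv2.resize(cap('scene')[0][150:200,185:235],(300,300),interpolation=cv2.INTER_CUBIC)]))
E
```

```text
time_s: 19.48
eef_pos: [0.5253, 0.1308, 0.2155]
tcp_rot: [-0.108, 0.994, 0.0, -0.0]
wrist_force: [0.1, 0.1, -0.3]
width: 0.0448
gripper_force: 0.0
scene red ([0.0038, 0.2459, 0.1511], 10) green ([0.0201, 0.2415, 0.1773], 3) brass ([-0.0078, 0.1326, 0.1746], 57) knob ([-0.0045, 0.1405, 0.2207], 107)
top red None green None brass None knob None
```

View pics/w5.png

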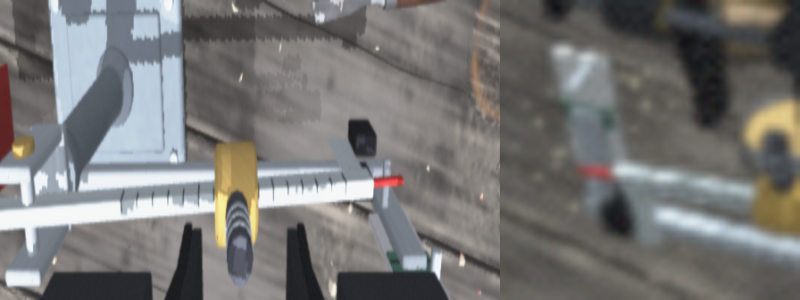

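The pointer at (595,172) in the right crop sits well below the green line (~(590,110)), about 24 mm low, so the poise is roughly 8 mm too far out. The knob top is also now below the fingertips. I lower 12 mm and nudge it back inward.

```bash
python3 -m pendant '[[0,0,0.6,0,0,0,4.5],[0,0,0.6,0,0,0,4.5],[0,-0.6,0,0,0,0,4.5],[0,-0.6,0,0,0,0,4.5],[0,-0.5,0,0,0,0,4.5],[0,-0.4,0,0,0,0,4.5],[0,-0.3,0,0,0,0,4.5],[0,-0.3,0,0,0,0,4.5],[0,-0.2,0,0,0,0,4.5],[0,0,0,0,0,0,4.5]]'
python3 ptr.py
python3 -m pendant '[[0,0.4,0,0,0,0,4.5],[0,0,-0.6,0,0,0,4.5],[0,0,-0.6,0,0,0,4.5],[0,0,0,0,0,0,4.5],[0,0,0,0,0,0,4.5],[0,0,0,0,0,0,4.5],[0,0,0,0,0,0,4.5],[0,0,0,0,0,0,4.5],[0,0,0,0,0,0,4.5],[0,0,0,0,0,0,4.5]]'
python3 ptr.py
```

```text
time_s: 20.92
eef_pos: [0.5317, 0.1023, 0.2036]
tcp_rot: [-0.108, 0.994, -0.0, 0.0]
wrist_force: [-0.1, 2.2, 0.6]
width: 0.0452
gripper_force: 0.8
scene red ([0.0032, 0.2464, 0.1503], 10) green ([0.0196, 0.2534, 0.1803], 4) brass ([-0.0072, 0.1207, 0.1732], 60) knob ([-0.0055, 0.1148, 0.2174], 139)
top red ([0.0012, 0.2436, 0.1511], 6) green ([0.02, 0.2519, 0.1793], 2) brass None knob None
time_s: 22.28
eef_pos: [0.5307, 0.1063, 0.2155]
tcp_rot: [-0.108, 0.994, 0.0, 0.0]
wrist_force: [-0.1, -0.7, -0.6]
width: 0.0448
gripper_force: 0.0
scene red ([0.0035, 0.2475, 0.186], 11) green ([0.0178, 0.2662, 0.1841], 1) brass ([-0.0077, 0.1205, 0.1902], 65) knob ([-0.0049, 0.1153, 0.2239], 119)
top red ([0.0002, 0.2441, 0.189], 3) green ([0.0192, 0.2482, 0.179], 3) brass None knob None
```

```bash
python3 -m pendant '[[0,0,-2,0,0,0,4.5],[0,0,-3,0,0,0,4.5],[-3,0,0,0,0,0,4.5],[-5,0,0,0,0,0,4.5],[0,0,0,0,0,0,4.5],[0,0,0,0,0,0,4.5],[0,0,0,0,0,0,4.5],[0,0,0,0,0,0,4.5],[0,0,0,0,0,0,4.5],[0,0,0,0,0,0,4.5]]'
python3 ptr.py; python3 - <<'E'
from h import *
p,d,c=cap('wrist'); save('w6',np.hstack([cv2.resize(p,(500,375)),cv2.resize(cap('scene')[0][150:200,185:225],(300,375),interpolation=cv2.INTER_CUBIC)]))
E
```

```text
time_s: 23.62
eef_pos: [0.6087, 0.1235, 0.2658]
tcp_rot: [-0.108, 0.994, 0.0, 0.0]
wrist_force: [0.4, 0.4, 0.4]
width: 0.0449
gripper_force: 0.0
scene red ([0.0039, 0.2471, 0.1855], 11) green ([0.0184, 0.2638, 0.1804], 1) brass ([-0.0092, 0.1214, 0.1904], 62) knob ([-0.0023, 0.1191, 0.2134], 48)
top red None green ([0.0188, 0.2617, 0.1829], 2) brass ([-0.0037, 0.1113, 0.1915], 18) knob ([0.0051, 0.1136, 0.2005], 6)
```

View pics/w6.png

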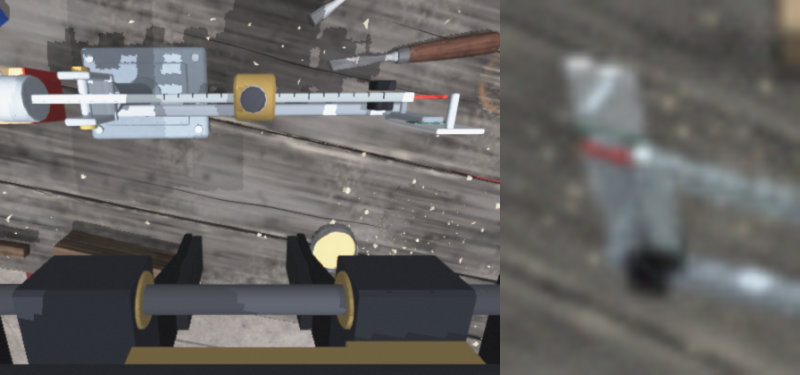

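The pointer (605,150 in the right crop) is near the green band, but this view can't resolve it. I measure the beam's slope from depth instead, using the fixed arm as a level reference.

```bash
cat > slope.py <<'E'
from h import *
a=np.radians(12.4); M=np.array([[np.cos(a),-np.sin(a),0],[np.sin(a),np.cos(a),0],[0,0,1]]); o=np.array([.5555,-.0065,0])
for n in('wrist','scene'):
    p,d,c=cap(n); X=(pts(d,c)-o)@M; x,y,z=X[...,0],X[...,1],X[...,2]
    m=(abs(x)<.006)&(y>.02)&(y<.235)&(z>.178-.14*y-.004)&(z<.184+.14*y+.004)
    P=X[m]
    b=(abs(P[:,1]-np.median(X[(abs(x)<.02)&(y>.03)&(z>.205)&(z<.24)][:,1]))>.024); P=P[b]
    for _ in range(6):
        k=np.polyfit(P[:,1],P[:,2],1); r=P[:,2]-np.polyval(k,P[:,1]); P=P[abs(r)<max(.0025,2*r.std()*.8)]
    print(n,'beam slope',k.round(4),len(P),'pointer mm',round(k[0]*250,1),'from height at y=.2',round((np.polyval(k,.2)-.181)*1250,1))
    A=X[(abs(x)<.008)&(y>.04)&(y<.22)&(z>.105)&(z<.135)]
    if len(A)>20: print('  arm slope',np.polyfit(A[:,1],A[:,2],1).round(4),len(A))
    kn=(abs(x)<.02)&(y>.05)&(y<.2)&(z>.2)&(z<.235); print('  knob',X[kn].mean(0).round(4),kn.sum(),'foot z',np.median(z[(abs(x)<.045)&(abs(y)<.06)&(z>.01)&(z<.035)]).round(4))
E
python3 slope.py
```

```text
wrist beam slope [0.0537 0.1809] 2632 pointer mm 13.4 from height at y=.2 13.3
  knob [0.0023 0.1205 0.2266] 724 foot z 0.0201
scene beam slope [0.0494 0.1787] 152 pointer mm 12.3 from height at y=.2 9.5
  arm slope [-0.0085  0.1216] 48
  knob [-0.002   0.1201  0.217 ] 55 foot z 0.0197
```

The pointer is 13 mm high (both views agree), so the poise needs about 4.4 mm more outward. I go back over the knob, push out to the computed stop, retreat, and measure.

```bash
python3 -m pendant '[[4,0.5,0,0,0,0,4.5],[4,0,0,0,0,0,4.5],[0,0,0,0,0,0,4.5],[0,0,3,0,0,0,4.5],[0,0,2.5,0,0,0,4.5],[0,0,1,0,0,0,4.5],[0,0.6,0,0,0,0,4.5],[0,0.5,0,0,0,0,4.5],[0,0.4,0,0,0,0,4.5],[0,0,0,0,0,0,4.5]]'
python3 -m pendant '[[0,0.3,0,0,0,0,4.5],[0,0.3,0,0,0,0,4.5],[0,0.3,0,0,0,0,4.5],[0,0.2,0,0,0,0,4.5],[0,0,0,0,0,0,4.5]]'
python3 slope.py
python3 -m pendant '[[0,-1,0,0,0,0,4.5],[0,0,-2,0,0,0,4.5],[0,0,-4,0,0,0,4.5],[-4,0,0,0,0,0,4.5],[-4,0,0,0,0,0,4.5],[0,0,0,0,0,0,4.5],[0,0,0,0,0,0,4.5],[0,0,0,0,0,0,4.5],[0,0,0,0,0,0,4.5],[0,0,0,0,0,0,4.5]]'
python3 -m pendant '[[0,0,0,0,0,0,4.5],[0,0,0,0,0,0,4.5],[0,0,0,0,0,0,4.5],[0,0,0,0,0,0,4.5],[0,0,0,0,0,0,4.5],[0,0,0,0,0,0,4.5]]'
python3 slope.py
```

```text
time_s: 25.18
eef_pos: [0.5266, 0.1263, 0.201]
tcp_rot: [-0.108, 0.994, 0.0, 0.0]
wrist_force: [0.0, 0.2, -0.2]
width: 0.045
gripper_force: 0.0
time_s: 25.8
eef_pos: [0.524, 0.1369, 0.2005]
tcp_rot: [-0.108, 0.994, 0.0, -0.0]
wrist_force: [0.7, -1.5, -0.5]
width: 0.0453
gripper_force: 0.6
wrist beam slope [0.0408 0.1805] 3516 pointer mm 10.2 from height at y=.2 9.6
  knob [-0.0058  0.1421  0.2189] 3888 foot z 0.0207
scene beam slope [0.0369 0.1784] 138 pointer mm 9.2 from height at y=.2 6.0
  arm slope [0.0013 0.1204] 46
  knob [-0.0053  0.1449  0.2179] 138 foot z 0.0198
time_s: 27.15
eef_pos: [0.6041, 0.144, 0.2609]
tcp_rot: [-0.108, 0.994, 0.0, 0.0]
wrist_force: [-0.3, -0.9, 1.0]
width: 0.0448
gripper_force: 0.0
time_s: 27.9
eef_pos: [0.6043, 0.144, 0.2605]
tcp_rot: [-0.108, 0.994, 0.0, -0.0]
wrist_force: [0.3, 0.1, 0.1]
width: 0.0449
gripper_force: 0.0
wrist beam slope [-0.0641  0.1809] 2469 pointer mm -16.0 from height at y=.2 -16.1
  knob [0.0022 0.1353 0.2115] 656 foot z 0.0202
scene beam slope [-0.0662  0.1787] 134 pointer mm -16.5 from height at y=.2 -19.4
  arm slope [0.0239 0.1182] 60
  knob [-0.0011  0.1349  0.2083] 29 foot z 0.0194
```

Now at -16 mm after moving 9.3 mm, which confirms about 3 mm per mm. I nudge inward about 5.2 mm, reusing the offset measured for the earlier inward push.

```bash
python3 -m pendant '[[4,0,0,0,0,0,4.5],[4,0,0,0,0,0,4.5],[0,0,0,0,0,0,4.5],[0,0,3,0,0,0,4.5],[0,0,2.2,0,0,0,4.5],[0,0,0.5,0,0,0,4.5],[0,-0.5,0,0,0,0,4.5],[0,-0.5,0,0,0,0,4.5],[0,-0.3,0,0,0,0,4.5],[0,0,0,0,0,0,4.5]]'
python3 -m pendant '[[0,-0.2,0,0,0,0,4.5],[0,-0.2,0,0,0,0,4.5],[0,-0.2,0,0,0,0,4.5],[0,-0.2,0,0,0,0,4.5],[0,0,0,0,0,0,4.5]]'
python3 slope.py
python3 -m pendant '[[0,1,0,0,0,0,4.5],[0,0,-2,0,0,0,4.5],[0,0,-4,0,0,0,4.5],[-4,0,0,0,0,0,4.5],[-4,0,0,0,0,0,4.5],[0,0,0,0,0,0,4.5],[0,0,0,0,0,0,4.5],[0,0,0,0,0,0,4.5],[0,0,0,0,0,0,4.5],[0,0,0,0,0,0,4.5]]'
python3 -m pendant '[[0,0,0,0,0,0,4.5],[0,0,0,0,0,0,4.5],[0,0,0,0,0,0,4.5],[0,0,0,0,0,0,4.5],[0,0,0,0,0,0,4.5],[0,0,0,0,0,0,4.5]]'
python3 slope.py
```

```text
time_s: 29.25
eef_pos: [0.5293, 0.1138, 0.2039]
tcp_rot: [-0.108, 0.994, 0.0, 0.0]
wrist_force: [0.4, 0.2, -0.6]
width: 0.0455
gripper_force: 0.0
time_s: 29.88
eef_pos: [0.5308, 0.1063, 0.2036]
tcp_rot: [-0.108, 0.994, 0.0, 0.0]
wrist_force: [-1.0, 2.1, 0.5]
width: 0.0447
gripper_force: 1.0
wrist beam slope [-0.066   0.1806] 3166 pointer mm -16.5 from height at y=.2 -17.0
  arm slope [0.1012 0.1038] 135
  knob [-0.0049  0.1196  0.2173] 3401 foot z 0.0207
scene beam slope [-0.0662  0.1791] 115 pointer mm -16.6 from height at y=.2 -19.0
  arm slope [0.0073 0.1208] 56
  knob [-0.0046  0.1204  0.2165] 127 foot z 0.0197
time_s: 31.22
eef_pos: [0.6065, 0.1333, 0.2639]
tcp_rot: [-0.108, 0.994, 0.0, 0.0]
wrist_force: [-0.6, -0.2, -0.6]
width: 0.0448
gripper_force: 0.0
time_s: 31.98
eef_pos: [0.6067, 0.1332, 0.2635]
tcp_rot: [-0.108, 0.994, 0.0, -0.0]
wrist_force: [0.1, 0.8, 0.5]
width: 0.0447
gripper_force: 0.0
wrist beam slope [-0.0058  0.1808] 2516 pointer mm -1.5 from height at y=.2 -1.7
  knob [0.0022 0.1281 0.2192] 685 foot z 0.0201
scene beam slope [-0.0102  0.1791] 139 pointer mm -2.5 from height at y=.2 -4.9
  arm slope [0.0125 0.1195] 47
  knob [-0.0014  0.1278  0.2122] 45 foot z 0.0198
```

The pointer is within about 2 mm of the index. I withdraw a little, check it is at rest and the sample still hangs, then hand in.

```bash
python3 -m pendant '[[0,0,-5,0,0,0,4.5],[0,0,0,0,0,0,4.5],[0,0,0,0,0,0,4.5],[0,0,0,0,0,0,4.5],[0,0,0,0,0,0,4.5],[0,0,0,0,0,0,4.5],[0,0,0,0,0,0,4.5],[0,0,0,0,0,0,4.5]]'
python3 slope.py; python3 - <<'E'
from h import *
p,d,c=cap('scene'); save('end',cv2.resize(p[130:260,180:340],(790,600),interpolation=cv2.INTER_CUBIC))
E
```

```text
time_s: 33.08
eef_pos: [0.6067, 0.1332, 0.3135]
tcp_rot: [-0.108, 0.994, 0.0, 0.0]
wrist_force: [-0.2, 0.5, -0.7]
width: 0.0455
gripper_force: 0.0
wrist beam slope [-0.0059  0.1808] 1792 pointer mm -1.5 from height at y=.2 -1.7
  knob [0.0024 0.1282 0.2193] 449 foot z 0.0201
scene beam slope [-0.0108  0.179 ] 147 pointer mm -2.7 from height at y=.2 -5.2
  arm slope [0.0086 0.1198] 45
  knob [-0.0018  0.1275  0.2134] 43 foot z 0.0199
```

View pics/end.png

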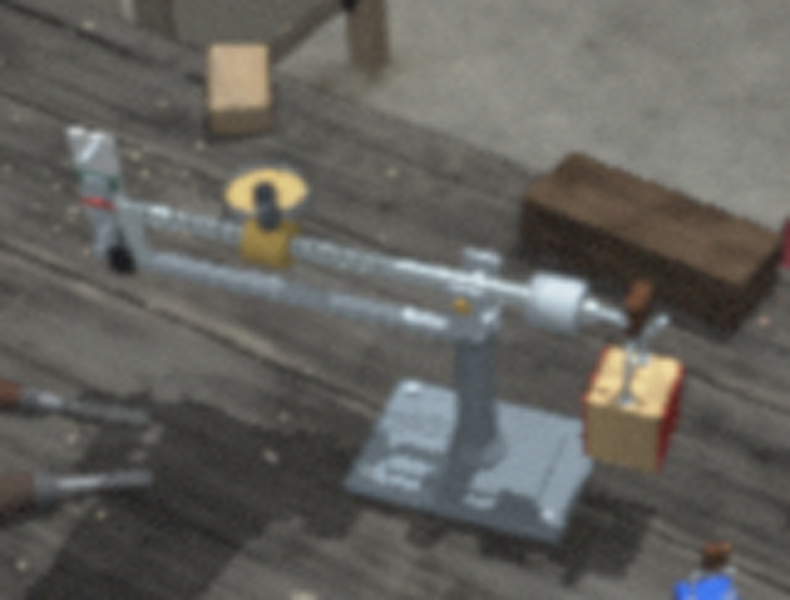

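The sample hangs upright, but the pointer (95,202) looks low against the green (~182). I cross-check using the pointer pixels at both stops (initial and fully loaded pictures), plus a bench-plane check of the wrist depth.

```bash
python3 - <<'E'
from h import *
def red(p):
    r,g,b=[p[...,i].astype(int) for i in range(3)]; m=r-np.maximum(g,b)
    return m
def cen(p,off,sc):
    m=red(p).astype(float); m[m<30]=0; v,u=np.mgrid[0:m.shape[0],0:m.shape[1]]
    return np.array([(u*m).sum(),(v*m).sum()])/m.sum()/sc+off
for f in('s3','ptr12.43','end'):
    p=cv2.imread('pics/%s.png'%f)[...,::-1][120:260,60:140]; print(f,cen(p,np.array([60,120])/np.array([4.9375,4.615])+[180,130],np.array([4.9375,4.615])))
p=cv2.imread('pics/scene.png')[...,::-1][150:190,190:210]; print('start',cen(p,np.array([190,150]),1))
c=viewer.calibration('scene'); a=np.radians(12.4)
for z in(-.03,-.008,0,.008,.03):
    y=.247; w=np.array([.5555-np.sin(a)*y,-.0065+np.cos(a)*y,.175+z,1]); q=np.array(c['view'])@w; print(z,c['cx']+c['fx']*q[0]/-q[2],c['cy']-c['fy']*q[1]/-q[2])
p,d,c=cap('wrist'); X=pts(d,c); m=(abs(X[...,2])<.006)&(X[...,0]>.4)&(X[...,0]<.7)&(abs(X[...,1])<.3); P=X[m]
A=np.c_[P[:,:2],np.ones(len(P))]; print('bench plane',np.linalg.lstsq(A,P[:,2],rcond=None)[0],m.sum())
E
```

```text
s3 [200.65521995 178.13143239]
ptr12.43 [199.64539472 166.47467708]
end [199.43576467 173.77836225]
start [200.65988372 180.31395349]
-0.03 199.91176248252754 180.6951085965851
-0.008 198.8211265188898 175.342106777219
0 198.4174873058361 173.36098611562147
0.008 198.01000619507022 171.36100885463742
0.03 196.86916960484626 165.76161497191663
bench plane [-0.00018934 -0.00021243 -0.00077845] 68566
```

The stops are at rows 180.3 and 166.5, so the middle is 173.4. The pointer is at 173.8, about 1.6 mm low, which matches the slope result, and the wrist depth is level. Handing in.

```bash
python3 -c "
from plant import close_job; print(close_job())"
```

```text
the job is handed in; nothing more can be done
None
```

The job is handed in at about 33 s: the sample hangs upright on the hook, the pointer rests about 2 mm below the index line inside the green band, and the robot is clear of everything.

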